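# Hang the paint carrier on the drying rail

## Robot

A 6-joint arm with a two-finger parallel gripper is mounted at the origin on a cart in front of the work surface, level with it; the furniture and walls round the work are solid. World frame = base frame: x ahead of the robot, y to its left, z up, the work surface at z = 0. Lengths are in mm, angles in degrees, forces in N, time in s.
With the tool pointing down it reaches from about 300 to 850 mm from the base axis. Payload 4.2 kg.
Tool frame: the origin (TCP) lies on the centre line of the jaws, within the pads' length; the fingertips stand 11 mm ahead of it and the grasp point (between the pads) lies 8 mm behind it; z points along the fingers, y is the line along which they close (so a half turn about z gives the same grasp; the last joint's range is limited). The gripper opens to 91 mm and grips with 3 to 60 N. Pads are 32 mm wide; open, the fingers measure 118 mm over their backs; the gripper's body (76 mm by 178 mm) begins 60 mm behind the grasp point.
Start: joints at [-74.828, 18.312, 89.639, -0, 72.044, -1.146], TCP at [161.558, -551.855, 201.276] pointing down, gripper open.
Joint ranges: [-177.97, 177.97], [-48.28, 115.42], [12.27, 149.76], [-77.06, 257.06], [2.81, 150.46], [-146.56, 146.56]. Speed limits (degrees/s): [147.25, 147.25, 180, 180, 180, 180].

## Interface

Orientations are given as [roll, pitch, yaw] about the fixed x, y, z axes, in that order (R = Rz(yaw) Ry(pitch) Rx(roll)).
In Python, from workcell import env, grab_frame, camera_model, models gives the robot as it stands.
- The arm moves only by the shell command python3 -m crank 'ROWS' [FORCE]. ROWS is text: rows parted by semicolons, each of 7 numbers parted by spaces: the closure, from -1 (fully open) to 1 (shut), so that 0 is half open, then the shift along the tool's x, y, z in mm, then the turn, a rotation vector about the tool's x, y, z in degrees. A call has 1 to 10 rows; each row shifts and turns the commanded pose from where the row before left it, along the tool's axes as they then stand; what a row does not reach is not made up. A row lasts 1/8 s, in which the tool goes at most 62.5 mm and 10.7 degrees, less where a joint would pass 70% of its speed; a pose out of reach is approached as far as the arm can. A call is refused whole if a number of a shift passes 62.5 or a number of a turn 10.7, either way. A call with a gripper value outside its range is refused whole. The fingers move at their own pace and stop on an object; FORCE is the grip in N (left out, the last holds). Time passes only in rows, so rows that do not move let the fingers close. It gives the time, the measured TCP pose, the force, the opening and the grip force at its end, in the units of the state.
- env.state(): the state, without advancing time (a new reading comes with each control period).
- grab_frame(name): name is "side" or "top"; returns the picture (420x560x3 uint8, blue, green, red); there is no depth.
- camera_model(name): a dict with "K" (3x3 intrinsics, pixels), "R" (3x3) and "t" (3): a world point X has camera coordinates R X + t. Camera axes: x right, y down, z forward; pixel columns grow to the right and rows downward; lengths in mm; the calibration is good to about 2 mm. A picture is of the moment at which its call begins. camera_model takes no time and is no camera call.
- env.job_done(): hands the job in; it is judged then, once.
Trained networks look in the newest picture that a camera, given by its name, has taken for a name from the list of things; names that differ only in an ending like _2 or _b are one class to them, and where a whole thing is asked for, a point or a joint stands for the part that bears it (a point fixed in the world has none). Each returns a list of dicts, best first, with "p" (0 to 1); they miss things now and then, are a little off and sometimes report something else, mostly with a low value. They report only what shows in the picture. A call takes as long as a camera call. They do not tell look-alikes from the thing itself.
- models.search_frame(name, camera): "point" ([x, y, z] in mm, in world coordinates, good to about 4 mm: the middle of the surface that is visible of it).
The state is a dict: "time_s": time; "qpos": joint angles; "qvel": joint speeds; "effort": joint torques, N m; "ee_pos": TCP position; "ee_rot": TCP orientation; "force": force on the tool from outside, world axes, zero at the start; "torque": the same for the moment, N m; "gripper_width": finger opening in mm; "gripper_force": force on a finger pad.
Only numpy, scipy, OpenCV 4.12 (cv2) and the standard library are available. Lean on these libraries where they do the work, as an engineer would, in place of code of your own. Each camera call takes 0.05 s, during which the arm holds its last target. There are 200 camera calls.

## Task

Pick up the C-shaped steel paint carrier by its upright tab and hang it on the drying rail: lift its hook over the rail's front lip and lower it until the blade rests in the channel behind the lip. Then, keeping only light pressure, slide it along the channel until the blade drops fully home into the locating notch, and let go. Work gently, keep the carrier upright and leave the other things where they are.

Things in the scene. Friction and masses are not known exactly. Their poses are not given: they have to be found in the camera images.
- carrier: Bare steel C-shaped hanger, 179 mm tall, about 0.35 kg, standing on its foot. Origin: underside of the foot, straight below blade and tab; z up, x into the open mouth of the C, y across. Foot x -38 to 58, 70 wide, 8 mm thick, with a fixed grey cap up to z 18. Front web x -33 to -27, 30 wide, up to z 133. An arm (16 wide, z 124 to 134) runs from its top to x +6. Mass centre nearly below the blade.
- grip_tab (a point): Middle of the upper part of the carrier's grip tab, 161 mm above the carrier's origin, axes as the carrier's. The tab stands on the arm: 12 mm thick in y, 26 mm long in x, z 133 to 179; pinch it across y from above, with the fingertips staying above the arm.
- hook_tip (a point): Centre of the lower end of the carrier's hook blade, 88 mm above the carrier's origin, axes as the carrier's. The blade hangs under the arm, 36 mm long, 8 mm thick in x, 16 mm wide in y (last 6 mm: 6 by 11 mm). Below it the mouth of the C is open for 70 mm down to the cap.
- stand: Drying rail fixed on the 3 mm black mat. Origin: centre of its base plate's underside; z up, y along the rail, -x the lip side facing the robot (give or take its yaw). Base 90 x 300 x 8 mm, posts at y +-122 (20 wide). The rail is an aluminium channel open upward, outside x -12.5 to 12.5, underside z 134. All rigid; more than 35 N between carrier and rail is rough.
- channel_mid (a point): Middle of the rail's channel at the level of its sliding floor, 150 mm above the stand's origin; axes as the stand's. Channel 15 mm wide inside (x -7.5 to 7.5), front lip top 20 mm above this point, back wall and solid end blocks (beyond y +-99) 24 mm above. In the dark floor strip is one notch, 21 mm long in y, full channel width, 10 mm deep.
- notch_range (a point): Same point as channel_mid: middle of the range where the notch's centre may lie, 35 mm either way in y, a different place each time and not measured. Find it by feel: slide the blade along the floor under about 3 N downward until it drops 10 mm. Seated, the carrier's foot hangs 52 mm above the stand's origin.
- tin_small: Bystander: round flat tin, 68 mm across, 23 mm high, origin at the underside centre. Leave it alone.
- tape_roll: Bystander: roll of black tape lying flat, 64 mm across, 19 mm high, origin at the underside centre. Leave it alone.
- glue_bottle: Bystander: white glue bottle with red cap, 54 mm across, 142 mm tall, origin at the underside centre, behind the work. Leave it alone.
Mind the look-alikes: they are no part of the job. What is meant by the carrier is not pink, and is the larger of those in its own colour.

How it is judged (in metres and radians):
On the way:
1. the hook blade is behind the front lip, inside the channel (x of hook_tip in the frame of stand between -0.008 and 0.008 m and y of hook_tip in the frame of stand between -0.1 and 0.1 m and z of hook_tip in the frame of stand between 0.13 and 0.16 m), for 0.1 s.
At the end, for the whole second after the job is handed in: The carrier hangs at rest (sway under 0.08 m/s), upright within 0.15 rad and square to the rail within 0.3 rad, blade behind the lip and in the notch: its lower end 135 to 143.5 mm above the stand's origin (notch bottom 140), within 8 mm of the channel's centre line and 50 mm of the rail's middle (x of hook_tip in the frame of stand between -0.008 and 0.008 m and y of hook_tip in the frame of stand between -0.05 and 0.05 m and z of hook_tip in the frame of stand between 0.135 and 0.1435 m and angle between carrier's own z axis and vertical below 0.15 rad and angle between the y axis of carrier and the y axis of stand, either way round below 0.3 rad and linear speed of carrier below 0.08 m/s); the robot touches nothing.
It fails at once if the carrier is pressed or knocked against the rail with more than 35 N (contact force between carrier and stand above 35 N).
It fails at once if the robot presses on the rail with more than 35 N (contact force between any of the fingers, the arm and stand above 35 N).
It fails at once if the carrier is tipped by more than 0.5 rad (angle between carrier's own z axis and vertical above 0.5 rad).
It fails at once if a bystander (tin, tape roll or glue bottle) is moved more than 20 mm (distance of any of tin_small, tape_roll, glue_bottle from where it was at the start of the episode above 0.02 m).
It also fails if it takes over 70 s, if anything falls off the work surface, if the arm or the gripper's body presses on something with over 40 N, if the wrist force passes 120 N, or if a joint passes its speed limit or range.

## Working session

There is one attempt and no reset: what is moved stays moved. The work goes in short steps, Python scripts to look and compute and a shell command to move; the robot and the scene stay as the last step left them, time stands still between calls to the robot, and variables do not carry over. Pictures are saved under pics/ and viewed, at most 10 in all, crops included, and the job is handed in when it is done.

```bash
mkdir -p pics; ls
python3 - <<'E'
from workcell import env, grab_frame, camera_model, models
import cv2
for c in("side","top"):
    cv2.imwrite(f"pics/{c}0.png",grab_frame(c))
    for n in("carrier","grip_tab","hook_tip","stand","tin_small","tape_roll","glue_bottle"):
        print(c,n,[([round(v) for v in d["point"]],round(d["p"],2)) for d in models.search_frame(n,c)])
    m=camera_model(c);print((-m["R"].T@m["t"]).round(), m["R"].round(2).tolist())
print(env.state())
E
```

```text
pics
side carrier [([457, -174, 14], 0.73), ([629, -159, 43], 0.65), ([414, -306, 36], 0.52)]
side grip_tab [([626, -152, 42], 0.9), ([456, -172, 14], 0.74), ([416, -306, 35], 0.49)]
side hook_tip [([630, -155, 39], 0.88), ([457, -170, 17], 0.78), ([416, -301, 32], 0.51)]
side stand [([579, 266, 12], 0.67)]
side tin_small [([406, 120, 25], 0.58)]
side tape_roll [([385, 321, 19], 0.63)]
side glue_bottle [([744, -55, 71], 0.56)]
[ 427. 1016.  856.] [[-0.99, -0.14, -0.01], [-0.07, 0.57, -0.82], [0.12, -0.81, -0.57]]
top carrier [([465, -172, 8], 0.96), ([622, -169, 11], 0.81), ([423, -299, 5], 0.57)]
top grip_tab [([618, -168, 10], 0.95), ([423, -300, 5], 0.91), ([462, -173, 12], 0.59)]
top hook_tip [([462, -174, 9], 0.89), ([419, -298, 8], 0.78), ([621, -168, 11], 0.72)]
top stand [([585, 210, 13], 0.74), ([464, -174, 6], 0.67)]
top tin_small [([407, 109, 25], 0.91)]
top tape_roll [([386, 317, 18], 0.62)]
top glue_bottle [([723, -75, 53], 0.54)]
[ 148.   68. 1623.] [[-0.09, -1.0, 0.0], [-0.96, 0.09, -0.27], [0.27, -0.03, -0.96]]
{'time_s': 0.8, 'qpos': array([-7.48291411e+01,  1.83100720e+01,  8.96412068e+01,  5.37400986e-05,
        7.20464578e+01, -1.14439389e+00]), 'qvel': array([-0.0083228 , -0.0077219 ,  0.01608868, -0.03631717, -0.05942132,
       -0.10165042]), 'effort': array([ 2.38572888e-03, -4.12299943e+01, -2.32225192e+01,  7.28857541e-02,
        3.75222776e-02,  4.04062064e-07]), 'ee_pos': array([ 161.5411036 , -551.82255168,  201.27928579]), 'ee_rot': array([ 1.79997736e+02, -5.90875294e-06,  1.63152363e+01]), 'force': array([ 0.22697195,  0.57582428, -0.4914281 ]), 'torque': array([-0.03109141, -0.00348874,  0.01590716]), 'gripper_force': 0.0, 'gripper_width': 91.1807835138563}
```

View pics/side0.png

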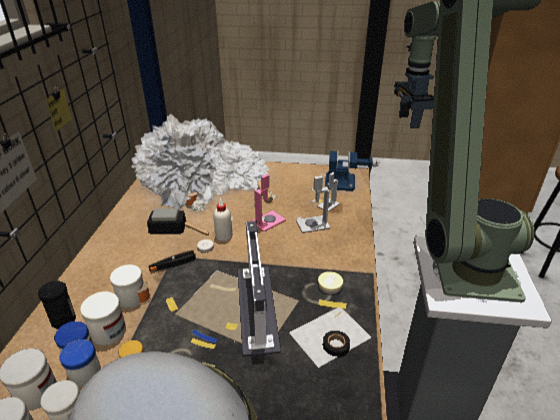

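View pics/top0.png

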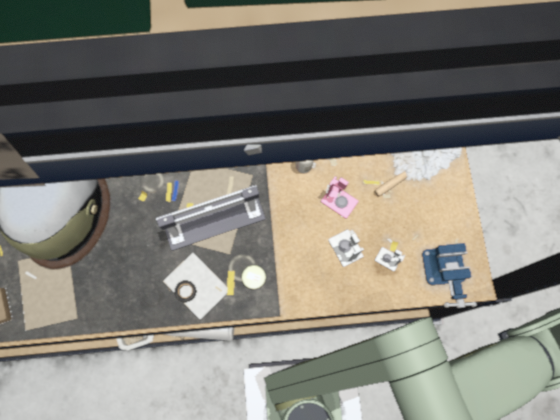

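The side view shows the pink look-alike near (267,205), grey carriers near (315,205), and the rail near (258,290). The top view shows the larger grey carrier at (346,247), the smaller one at (390,258), and the rail from (168,220) to (258,192). I'll zoom in next.

Run:
```python
import cv2,numpy as np
t=cv2.imread("pics/top0.png");s=cv2.imread("pics/side0.png")
def crop(im,x,y,w,h,W,H):
    c=cv2.resize(im[y:y+h,x:x+w],(W,H),interpolation=cv2.INTER_CUBIC)
    k=W/w
    for i in range(x,x+w,10): cv2.line(c,(int((i-x)*k),0),(int((i-x)*k),6 if i%50 else 14),(0,0,255),1); cv2.putText(c,str(i),(int((i-x)*k),22),0,.3,(0,0,255))
    for j in range(y,y+h,10): cv2.line(c,(0,int((j-y)*k)),(6,int((j-y)*k)),(0,0,255),1); cv2.putText(c,str(j),(8,int((j-y)*k)+4),0,.3,(0,0,255))
    return c
a=np.hstack([crop(t,320,220,95,71,400,300),crop(s,290,165,95,71,400,300)])
b=np.hstack([crop(t,150,175,120,90,400,300),crop(s,190,210,200,150,400,300)])
cv2.imwrite("pics/z0.png",np.vstack([a,b]))
```

```text
(no output)
```

View pics/z0.png

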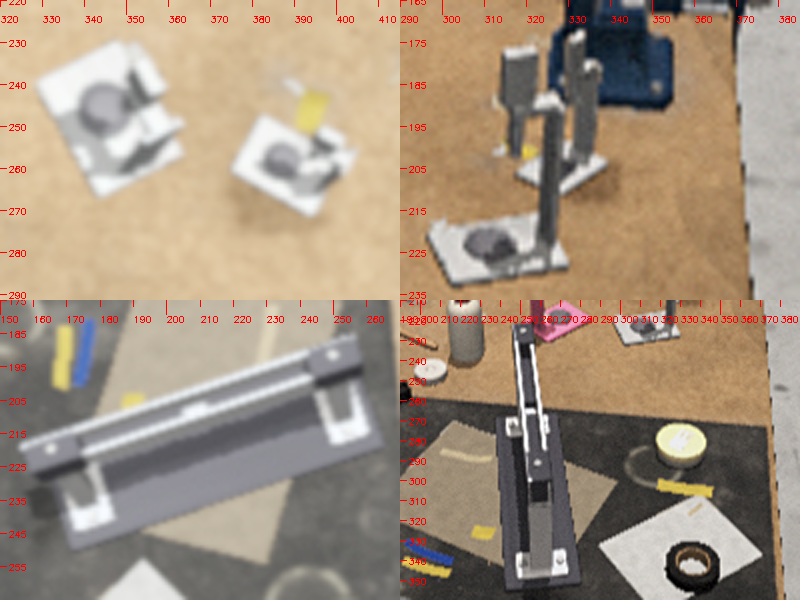

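The zoom shows the carrier foot corners in top at (329,239), (344,267), (364,256). The web sits on the near side and the mouth opens away from the robot, yawed about 25°. Rail base corners are top (172,250), (265,218) and side (243,354), (280,345). Next I'll fit poses and check them with wireframe overlays.

```bash
cat > h.py <<'E'
import numpy as np,cv2
from scipy.optimize import least_squares
from workcell import env, grab_frame, camera_model, models
M={c:camera_model(c) for c in("top","side")}
def proj(c,X):
    m=M[c];p=(np.atleast_2d(X)@np.array(m["R"]).T+m["t"])@np.array(m["K"]).T
    return p[:,:2]/p[:,2:]
def world(p,X,z0=0):
    a=np.radians(p[2]);X=np.atleast_2d(X).astype(float)
    return X@np.array([[np.cos(a),np.sin(a),0],[-np.sin(a),np.cos(a),0],[0,0,1]])+[p[0],p[1],z0]
def fit(obs,p0,z0):
    f=lambda p:np.concatenate([(proj(c,world(p,X,z0))-uv).ravel() for c,X,uv in obs])
    r=least_squares(f,p0,loss="soft_l1",x_scale=[10,10,5]);return r.x,f(r.x).reshape(-1,2)
BC=[(-38,58,-35,35,0,8),(-33,-27,-15,15,8,133),(-33,6,-8,8,124,134),(-13,13,-6,6,133,179),(-4,4,-8,8,88,124)]
BS=[(-45,45,-150,150,0,8),(-12.5,12.5,-132,132,134,170),(-7.5,7.5,-99,99,150,170)]
def wire(im,c,p,z0,boxes,col):
    for b in boxes:
        V=np.array([(b[i],b[2+j],b[4+k]) for i in(0,1) for j in(0,1) for k in(0,1)])
        q=proj(c,world(p,V,z0))
        for i in range(8):
            for d in(1,2,4):
                if not i&d: cv2.line(im,*[tuple(int(v) for v in np.round(q[n]*8+4)) for n in(i,i|d)],col,1,cv2.LINE_AA)
def zoom(im,x,y,w,h,W,H): return cv2.resize(im[y*8:(y+h)*8,x*8:(x+w)*8],(W,H),interpolation=cv2.INTER_AREA)
def big(im): return cv2.resize(im,None,fx=8,fy=8,interpolation=cv2.INTER_CUBIC)
E
cat > fit1.py <<'E'
from h import *
pc,rc=fit([("top",(58,35,8),(328.8,239)),("top",(-38,35,8),(343.7,266.8)),("top",(-38,-35,8),(364,256)),
 ("side",(58,35,8),(301,232)),("side",(58,-35,8),(297,220)),("side",(-38,35,8),(329,228))],[460,-174,25],0)
ps,rs=fit([("top",(-45,150,8),(171.6,250)),("top",(-45,-150,8),(264.6,218.5)),
 ("side",(45,150,8),(243.5,354)),("side",(-45,150,8),(280,345.5)),("side",(45,-150,8),(238.5,268.5)),("side",(-45,-150,8),(268.5,266.5))],[590,240,15],3)
print(pc,rc.round(1).tolist());print(ps,rs.round(1).tolist())
t=big(cv2.imread("pics/top0.png"));s=big(cv2.imread("pics/side0.png"))
for c,im in(("top",t),("side",s)):
    wire(im,c,pc,0,BC,(0,0,255));wire(im,c,ps,3,BS,(0,255,0))
cv2.imwrite("pics/w0.png",np.vstack([np.hstack([zoom(t,320,220,60,45,400,300),zoom(s,280,165,90,67,400,300)]),np.hstack([zoom(t,150,175,120,90,400,300),zoom(s,190,215,190,142,400,300)])]))
E
python3 fit1.py
```

```text
[ 460.83434205 -180.44748986   21.58231789] [[-0.9, -0.5], [-0.5, -0.3], [-0.4, 0.0], [1.3, -1.3], [-0.8, -1.6], [1.9, -1.7]]
[589.40480465 212.8483542   13.98619699] [[-0.7, 0.1], [0.7, -0.3], [-0.7, -0.2], [1.6, 4.7], [-0.9, -0.6], [0.5, -1.0]]
```

View pics/w0.png

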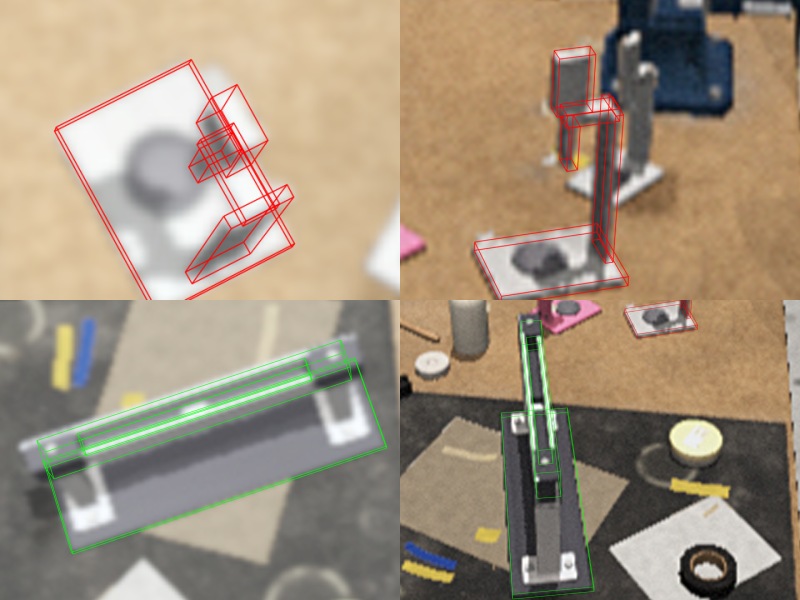

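Both fits look good: the carrier is at about (461,-180), yaw 21.6°, and the stand at about (589,213), yaw 14°. I'll move above the tab now.

```bash
python3 -m crank '-1 39 -27 -6 0 0 0;-1 39 -27 -6 0 0 0;-1 39 -27 -6 0 0 0;-1 39 -27 -6 0 0 0;-1 39 -27 -6 0 0 0;-1 39 -27 -6 0 0 0;-1 39 -27 -6 0 0 0;-1 39 -27 -6 0 0 0;-1 39 -27 -6 0 0 0;-1 39 -27 -6 0 0 0' 20; python3 -m crank '-1 0 0 0 0 0 -5.3;-1 0 0 0 0 0 0;-1 0 0 0 0 0 0'
```

```text
time_s: 2.05
ee_pos: [460.9, -181.9, 261.7]
ee_rot: [180.0, -0.0, 16.3]
force: [-0.2, -0.6, 0.6]
gripper_width: 91.2
gripper_force: 0.0
time_s: 2.42
ee_pos: [459.7, -183.4, 261.2]
ee_rot: [180.0, 0.0, 21.5]
force: [-0.9, 0.2, 0.3]
gripper_width: 91.2
gripper_force: 0.0
```

```bash
python3 -m crank '-1 2 -2.4 20 0 0 0;-1 0 0 20 0 0 0;-1 0 0 20 0 0 0;-1 0 0 20 0 0 0;-1 0 0 16 0 0 0;-1 0 0 10 0 0 0;-1 0 0 0 0 0 0'
python3 - <<'E'
from h import *
p=[460.83,-180.45,21.58]
o=[]
for c,b in(("top",(320,220,60,45)),("side",(285,145,80,60))):
    im=big(grab_frame(c)); a=zoom(im,*b,400,300).copy()
    wire(im,c,p,0,BC,(0,0,255)); o.append(np.vstack([a,zoom(im,*b,400,300)]))
cv2.imwrite("pics/g1.png",np.hstack(o))
E
```

```text
time_s: 3.3
ee_pos: [460.4, -180.4, 154.8]
ee_rot: [-180.0, 0.1, 21.5]
force: [0.2, 0.6, 0.3]
gripper_width: 91.2
gripper_force: 0.0
```

View pics/g1.png

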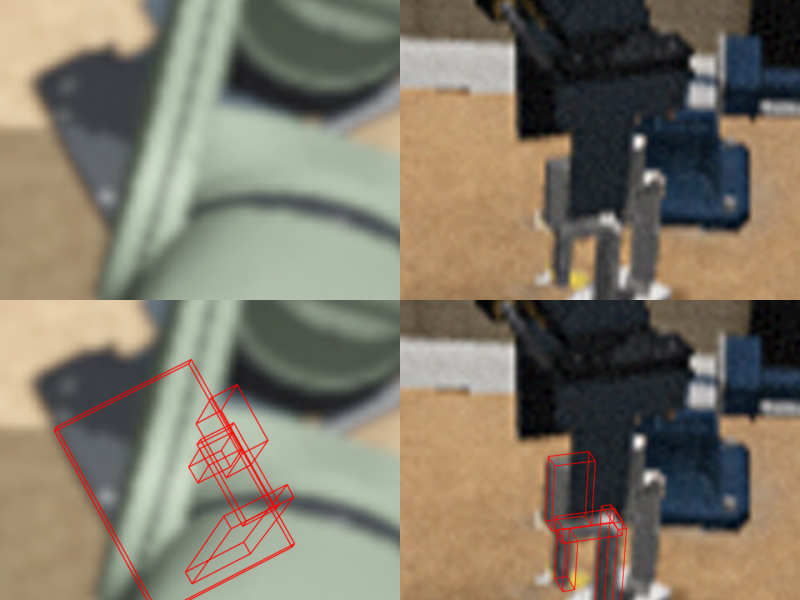

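The side view shows the near finger at zoom column 602, about 18 mm to the right of the tab centre. That is what the 45 mm finger offset at 21.6° yaw predicts, so the gripper is centred. Fingertips are above the arm, so I'll close and lift.

```bash
python3 -m crank '0.8 0 0 0 0 0 0;0.9 0 0 0 0 0 0;1 0 0 0 0 0 0;1 0 0 0 0 0 0;1 0 0 0 0 0 0;1 0 0 0 0 0 0;1 0 0 0 0 0 0;1 0 0 0 0 0 0' 30; python3 -m crank '1 0 0 -4 0 0 0;1 0 0 -8 0 0 0;1 0 0 -15 0 0 0;1 0 0 -20 0 0 0;1 0 0 -25 0 0 0;1 0 0 -28 0 0 0;1 0 0 0 0 0 0'
```

```text
time_s: 4.4
ee_pos: [461.0, -180.2, 155.2]
ee_rot: [180.0, 0.0, 21.6]
force: [0.5, 0.5, 0.1]
gripper_width: 14.0
gripper_force: 0.0
time_s: 5.28
ee_pos: [462.6, -180.9, 258.1]
ee_rot: [179.7, -0.3, 21.6]
force: [-0.5, 0.2, -3.6]
gripper_width: 11.6
gripper_force: 30.0
```

```bash
python3 -m crank '1 8 -12 0 0 0 0;1 16 -24 0 0 0 0;1 20 -30 0 0 0 0;1 24 -36 0 0 0 0;1 24 -36 0 0 0 0;1 24 -36 0 0 0 0;1 24 -36 0 0 0 0;1 20 -30 0 0 0 0;1 16 -24 0 0 0 0;1 10 -15 0 0 0 0' 30; python3 -m crank '1 0 0 0 0 0 3.8;1 0 0 0 0 0 3.8;1 0 0 0 0 0 0;1 0 0 0 0 0 0'
python3 - <<'E'
from h import *
s=env.state();print(s["ee_pos"])
p=[*s["ee_pos"][:2],s["ee_rot"][2]]
for c,b in(("top",(150,160,120,90)),("side",(200,165,133,100))):
    g=grab_frame(c);cv2.imwrite(f"pics/raw_{c}2.png",g);im=big(g)
    print(models.search_frame("carrier",c)[:1])
    wire(im,c,p,s["ee_pos"][2]-160,BC,(0,0,255));wire(im,c,[589.4,212.85,13.99],3,BS,(0,255,0))
    a=zoom(big(g),*b,400,300);b2=zoom(im,*b,400,300)
    globals()[c]=np.vstack([a,b2])
cv2.imwrite("pics/g2.png",np.hstack([top,side]))
E
```

```text
time_s: 6.52
ee_pos: [530.1, 149.6, 253.6]
ee_rot: [-180.0, 0.2, 21.7]
force: [0.2, -1.1, -4.3]
gripper_width: 11.8
gripper_force: 30.0
time_s: 7.02
ee_pos: [530.8, 147.6, 254.8]
ee_rot: [180.0, 0.1, 14.1]
force: [0.5, 0.3, -4.0]
gripper_width: 11.9
gripper_force: 30.0
[530.79390025 147.5996578  254.81599005]
[{'point': [423.2, -293.9, 3.1], 'p': 0.59}]
[{'point': [634.9, -155.5, 49.2], 'p': 0.97}]
```

View pics/g2.png

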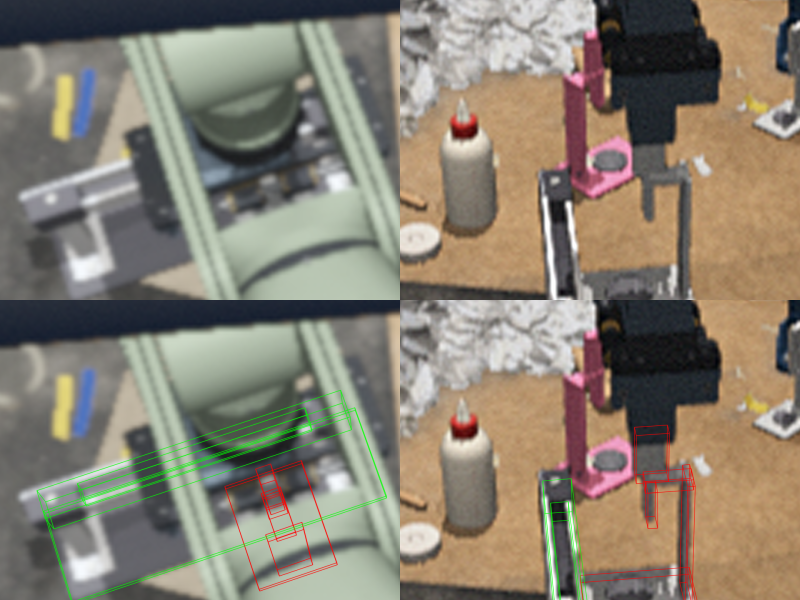

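The side view shows the carrier held upright, with the blade at zoom column 650 and rows 185 to 222. The rail's end block is at columns 540 to 573, and both wireframes match. I'll raise 6 mm and move over the channel.

```bash
python3 -m crank '1 4 0 -6 0 0 0;1 10 0 0 0 0 0;1 14 0 0 0 0 0;1 14 0 0 0 0 0;1 14 0 0 0 0 0;1 10 0 0 0 0 0;1 6 0 0 0 0 0;1 0 0 0 0 0 0;1 0 0 0 0 0 0' 30
python3 - <<'E'
from h import *
s=env.state();print(s["ee_pos"],s["ee_rot"],s["force"])
p=[*s["ee_pos"][:2],s["ee_rot"][2]]
S=[589.4,212.85,13.99]
a=np.radians(S[2]);d=s["ee_pos"][:2]-S[:2];print(d@[np.cos(a),np.sin(a)],d@[-np.sin(a),np.cos(a)])
g=grab_frame("side");cv2.imwrite("pics/raw_side3.png",g);im=big(g);b=(225,195,60,90)
wire(im,"side",p,s["ee_pos"][2]-157,BC,(0,0,255));wire(im,"side",S,3,BS,(0,255,0))
cv2.imwrite("pics/g3.png",np.hstack([zoom(big(g),*b,400,600),zoom(im,*b,400,600)]))
E
```

```text
time_s: 8.35
ee_pos: [600.6, 165.1, 261.3]
ee_rot: [180.0, 0.0, 14.0]
force: [0.8, -0.4, -3.8]
gripper_width: 11.6
gripper_force: 30.0
[600.56309538 165.06732235 261.30602178] [1.79994125e+02 2.31896958e-02 1.40189362e+01] [ 0.75169203 -0.44261131 -3.83785044]
-0.7196089292613035 -49.06405144983915
```

View pics/g3.png

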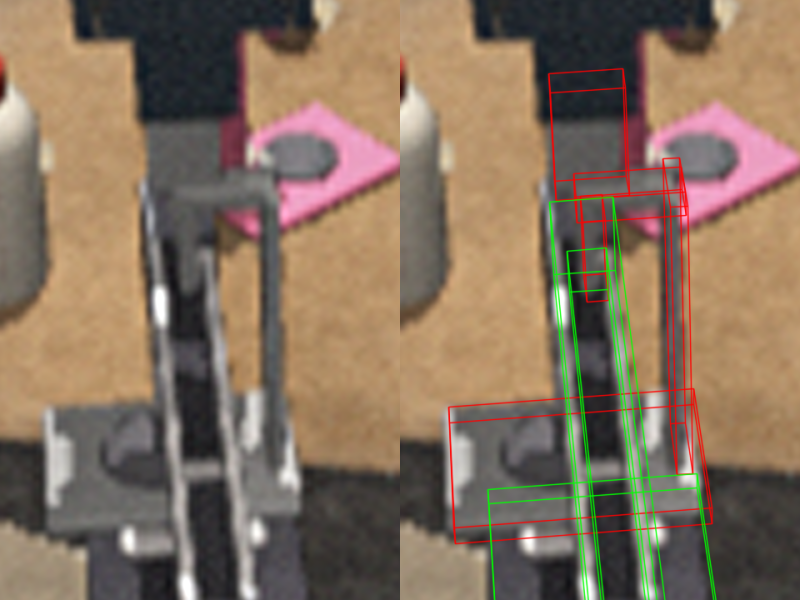

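The side view shows the blade hanging over the channel, with its tip near zoom (195,290) between the back wall line (about 160) and the lip line (about 210). The vertical offset fits at about 157 mm. I'll lower gently while watching the force.

```bash
python3 -m crank '1 0 0 4 0 0 0;1 0 0 5 0 0 0;1 0 0 4 0 0 0;1 0 0 3 0 0 0;1 0 0 0 0 0 0'; python3 -m crank '1 0 0 1.5 0 0 0;1 0 0 1.5 0 0 0;1 0 0 0 0 0 0';python3 -m crank '1 0 0 1.5 0 0 0;1 0 0 1.5 0 0 0;1 0 0 0 0 0 0'
```

```text
time_s: 9.02
ee_pos: [600.8, 165.1, 244.8]
ee_rot: [180.0, 0.0, 14.0]
force: [0.1, -0.7, -3.7]
gripper_width: 11.7
gripper_force: 30.0
time_s: 9.4
ee_pos: [600.9, 165.1, 242.1]
ee_rot: [180.0, 0.0, 14.0]
force: [-0.2, -0.1, -4.0]
gripper_width: 12.0
gripper_force: 30.0
time_s: 9.78
ee_pos: [600.8, 165.1, 239.0]
ee_rot: [180.0, 0.0, 14.0]
force: [-0.0, 0.0, -3.6]
gripper_width: 11.7
gripper_force: 30.0
```

```bash
python3 -m crank '1 0 0 1.5 0 0 0;1 0 0 1.5 0 0 0;1 0 0 1 0 0 0;1 0 0 0 0 0 0';python3 -m crank '1 0 0 1.5 0 0 0;1 0 0 1.5 0 0 0;1 0 0 1 0 0 0;1 0 0 0 0 0 0'; python3 -m crank '1 0 0 1.5 0 0 0;1 0 0 1 0 0 0;1 0 0 0 0 0 0'
```

```text
time_s: 10.28
ee_pos: [600.9, 165.2, 235.1]
ee_rot: [180.0, 0.0, 14.0]
force: [0.7, 0.9, -4.3]
gripper_width: 11.5
gripper_force: 30.0
time_s: 10.78
ee_pos: [600.9, 165.1, 231.1]
ee_rot: [180.0, 0.0, 14.0]
force: [-0.5, 0.8, -3.8]
gripper_width: 11.3
gripper_force: 30.0
time_s: 11.15
ee_pos: [600.9, 165.1, 228.6]
ee_rot: [180.0, 0.0, 14.0]
force: [0.1, -0.2, -3.9]
gripper_width: 11.7
gripper_force: 30.0
```

```bash
python3 -m crank '1 0 0 1 0 0 0;1 0 0 1 0 0 0;1 0 0 1 0 0 0;1 0 0 0 0 0 0';python3 -m crank '1 0 0 1 0 0 0;1 0 0 0.5 0 0 0;1 0 0 0 0 0 0'; python3 -m crank '1 0 0 1 0 0 0;1 0 0 0.5 0 0 0;1 0 0 0 0 0 0'
```

```text
time_s: 11.65
ee_pos: [600.9, 165.2, 225.6]
ee_rot: [180.0, 0.0, 14.0]
force: [-0.6, -0.3, -4.3]
gripper_width: 11.6
gripper_force: 30.0
time_s: 12.02
ee_pos: [600.9, 165.1, 224.2]
ee_rot: [180.0, 0.0, 14.0]
force: [-0.5, 0.1, -4.0]
gripper_width: 11.6
gripper_force: 30.0
time_s: 12.4
ee_pos: [600.9, 165.2, 222.6]
ee_rot: [180.0, 0.0, 14.0]
force: [-1.1, -0.1, -3.5]
gripper_width: 11.7
gripper_force: 30.0
```

```bash
python3 -m crank '1 0 0 0.5 0 0 0;1 0 0 0.5 0 0 0;1 0 0 0 0 0 0';python3 -m crank '1 0 0 0.5 0 0 0;1 0 0 0.5 0 0 0;1 0 0 0 0 0 0'; python3 -m crank '1 0 0 0.5 0 0 0;1 0 0 0.5 0 0 0;1 0 0 0 0 0 0'
```

```text
time_s: 12.78
ee_pos: [600.9, 165.1, 221.6]
ee_rot: [180.0, 0.0, 14.0]
force: [-0.7, -0.2, -4.3]
gripper_width: 11.7
gripper_force: 30.0
time_s: 13.15
ee_pos: [600.9, 165.2, 220.6]
ee_rot: [180.0, 0.0, 14.0]
force: [-0.2, 0.0, -2.9]
gripper_width: 11.9
gripper_force: 30.0
time_s: 13.52
ee_pos: [601.1, 165.2, 220.4]
ee_rot: [180.0, -0.1, 14.0]
force: [-0.3, 0.4, 0.1]
gripper_width: 11.8
gripper_force: 30.0
```

Contact on the floor at TCP z 220.4, with about 4 N downward. Now I'll slide along +y of the rail (tool -y), watching for the force to vanish.

```bash
for i in 1 2 3; do :; done; python3 -m crank '1 0 -1.5 0 0 0 0;1 0 -1.5 0 0 0 0' | grep -E 'pos|force'; python3 -m crank '1 0 -1.5 0 0 0 0;1 0 -1.5 0 0 0 0' | grep -E 'pos|force';python3 -m crank '1 0 -1.5 0 0 0 0;1 0 -1.5 0 0 0 0' | grep -E 'pos|force'
```

```text
ee_pos: [600.7, 167.3, 220.3]
force: [-0.1, -3.3, 1.8]
gripper_force: 30.1
ee_pos: [600.1, 170.6, 220.3]
force: [0.7, -3.2, 3.4]
gripper_force: 30.1
ee_pos: [599.2, 173.7, 220.2]
force: [1.0, -4.1, 2.6]
gripper_force: 30.2
```

```bash
python3 -m crank '1 0 -1.5 -0.5 0 0 0;1 0 -1.5 0 0 0 0' | grep -E 'pos|force'; python3 -m crank '1 0 -1.5 0 0 0 0;1 0 -1.5 0 0 0 0' | grep -E 'pos|force';python3 -m crank '1 0 -1.5 0 0 0 0;1 0 -1.5 0 0 0 0' | grep -E 'pos|rot|force'
```

```text
ee_pos: [598.1, 176.9, 220.2]
force: [1.0, -4.0, 3.8]
gripper_force: 30.2
ee_pos: [597.3, 179.8, 220.2]
force: [0.8, -3.2, 4.6]
gripper_force: 30.2
ee_pos: [596.5, 182.7, 220.2]
ee_rot: [180.0, 0.0, 14.0]
force: [1.4, -3.4, 4.7]
gripper_force: 30.2
```

```bash
python3 -m crank '1 0 -1.5 0 0 0 0;1 0 -1.5 0 0 0 0' | grep -E 'pos|force'; python3 -m crank '1 0 -1.5 0 0 0 0;1 0 -1.5 0 0 0 0' | grep -E 'pos|force'
```

```text
ee_pos: [595.8, 185.6, 220.2]
force: [1.3, -4.1, 3.0]
gripper_force: 30.2
ee_pos: [595.1, 188.5, 220.2]
force: [0.8, -3.7, 3.5]
gripper_force: 30.2
```

```bash
python3 -m crank '1 0 -1.5 -0.7 0 0 0;1 0 -1.5 0 0 0 0' | grep -E 'pos|force'; python3 -m crank '1 0 -1.5 0 0 0 0;1 0 -1.5 0 0 0 0' | grep -E 'pos|force';python3 -m crank '1 0 -1.5 0 0 0 0;1 0 -1.5 0 0 0 0' | grep -E 'pos|rot|force'
```

```text
ee_pos: [593.9, 191.8, 220.3]
force: [1.6, -2.2, 0.9]
gripper_force: 30.1
ee_pos: [593.2, 194.7, 220.3]
force: [-0.6, -2.6, -1.3]
gripper_force: 30.0
ee_pos: [592.5, 197.6, 220.4]
ee_rot: [-180.0, 0.1, 14.0]
force: [0.4, -1.1, -3.0]
gripper_force: 30.0
```

```bash
python3 -m crank '1 0 -1 0.7 0 0 0;1 0 0 0 0 0 0' | grep -E 'pos|force'; python3 -m crank '1 0 -1.5 0.3 0 0 0;1 0 0 0 0 0 0' | grep -E 'pos|force'
```

```text
ee_pos: [592.5, 198.2, 220.3]
force: [-0.4, -1.4, -0.2]
gripper_force: 30.0
ee_pos: [592.5, 199.4, 220.3]
force: [-0.1, -1.7, 0.9]
gripper_force: 30.0
```

Still on the floor (pressing about 4.5 N). I'll keep sliding.

```bash
python3 -m crank '1 0 -1.5 0 0 0 0;1 0 -1.5 0 0 0 0' | grep -E 'pos|force'; python3 -m crank '1 0 -1.5 0 0 0 0;1 0 -1.5 0 0 0 0' | grep -E 'pos|force';python3 -m crank '1 0 -1.5 0 0 0 0;1 0 -1.5 0 0 0 0' | grep -E 'pos|rot|force'
```

```text
ee_pos: [592.0, 202.4, 220.2]
force: [1.1, -2.7, 1.1]
gripper_force: 30.1
ee_pos: [591.2, 205.5, 220.2]
force: [0.5, -3.5, 2.3]
gripper_force: 30.1
ee_pos: [590.3, 208.4, 220.0]
ee_rot: [180.0, -0.0, 14.0]
force: [1.3, -1.7, 2.2]
gripper_force: 30.1
```

```bash
python3 -m crank '1 0 -1.5 0 0 0 0;1 0 -1.5 0 0 0 0' | grep -E 'pos|force'; python3 -m crank '1 0 -1.5 0 0 0 0;1 0 -1.5 0 0 0 0' | grep -E 'pos|force'
```

```text
ee_pos: [588.3, 212.4, 218.7]
force: [0.6, -0.4, -4.0]
gripper_force: 30.0
ee_pos: [588.2, 214.6, 219.1]
force: [0.7, -0.1, -3.7]
gripper_force: 30.0
```

The force vanished around y ≈ 210, so the blade is in the notch, now about 4.5 mm past the edge and near the notch centre. I'll lower into it.

```bash
python3 -m crank '1 0 0 1 0 0 0;1 0 0 1 0 0 0;1 0 0 0 0 0 0' | grep -E 'pos|force'; python3 -m crank '1 0 0 0.7 0 0 0;1 0 0 0.7 0 0 0;1 0 0 0 0 0 0' | grep -E 'pos|force'
```

```text
ee_pos: [588.6, 214.1, 217.8]
force: [0.5, 0.6, -3.7]
gripper_force: 30.0
ee_pos: [588.7, 214.1, 216.4]
force: [-0.2, -0.7, -4.1]
gripper_force: 30.0
```

```bash
python3 -m crank '1 0 0 0.7 0 0 0;1 0 0 0.7 0 0 0;1 0 0 0 0 0 0' | grep -E 'pos|force'; python3 -m crank '1 0 0 0.7 0 0 0;1 0 0 0 0 0 0' | grep -E 'pos|force'; python3 -m crank '1 0 0 0.7 0 0 0;1 0 0 0 0 0 0' | grep -E 'pos|force'
```

```text
ee_pos: [588.7, 214.1, 215.1]
force: [0.7, 0.7, -4.1]
gripper_force: 30.0
ee_pos: [588.6, 214.1, 214.3]
force: [-0.6, 0.7, -3.6]
gripper_force: 30.0
ee_pos: [588.7, 214.1, 213.6]
force: [-0.5, -1.4, -4.5]
gripper_force: 30.0
```

Past the 6 mm tip section with no contact. Continuing to the notch bottom, expected near 210.4.

```bash
python3 -m crank '1 0 0 0.7 0 0 0;1 0 0 0.7 0 0 0;1 0 0 0 0 0 0' | grep -E 'pos|force'; python3 -m crank '1 0 0 0.7 0 0 0;1 0 0 0 0 0 0' | grep -E 'pos|force'; python3 -m crank '1 0 0 0.6 0 0 0;1 0 0 0 0 0 0' | grep -E 'pos|force'
```

```text
ee_pos: [588.7, 214.2, 212.2]
force: [0.0, -0.5, -3.2]
gripper_force: 30.0
ee_pos: [588.7, 214.1, 211.5]
force: [-0.2, -0.3, -4.5]
gripper_force: 30.0
ee_pos: [588.7, 214.1, 211.0]
force: [-0.5, 0.0, -3.6]
gripper_force: 30.0
```

```bash
python3 -m crank '1 0 0 0.5 0 0 0;1 0 0 0 0 0 0' | grep -E 'pos|force'; python3 -m crank '1 0 0 0.4 0 0 0;1 0 0 0 0 0 0' | grep -E 'pos|rot|force'
```

```text
ee_pos: [588.7, 214.1, 210.5]
force: [0.2, 0.2, -3.8]
gripper_force: 30.0
ee_pos: [588.8, 214.2, 210.4]
ee_rot: [180.0, -0.0, 14.0]
force: [0.5, -0.7, -2.5]
gripper_force: 30.0
```

On the bottom at exactly the expected depth. I'll settle the weight, soften the grip, open and rise.

```bash
python3 -m crank '1 0 0 0.4 0 0 0;1 0 0 0 0 0 0' | grep -E 'pos|force'; python3 -m crank '1 0 0 0 0 0 0;1 0 0 0 0 0 0;1 0 0 0 0 0 0' 5 | grep -E 'pos|force'; python3 -m crank '0.6 0 0 0 0 0 0;0.4 0 0 0 0 0 0;0.2 0 0 0 0 0 0;0 0 0 0 0 0 0;0 0 0 0 0 0 0;0 0 0 0 0 0 0;0 0 0 0 0 0 0'
```

```text
ee_pos: [588.9, 214.2, 210.3]
force: [-0.1, 0.3, -0.2]
gripper_force: 30.0
ee_pos: [589.0, 214.2, 210.3]
force: [0.0, 0.4, 2.9]
gripper_force: 5.0
time_s: 22.52
ee_pos: [588.7, 214.2, 209.7]
ee_rot: [180.0, -0.0, 14.0]
force: [-0.6, -0.6, 0.3]
gripper_width: 45.5
gripper_force: 0.0
```

```bash
python3 -m crank '0 0 0 -5 0 0 0;0 0 0 -15 0 0 0;0 0 0 -25 0 0 0;0 0 0 -35 0 0 0;0 0 0 -40 0 0 0;0 0 0 0 0 0 0;0 0 0 0 0 0 0;0 0 0 0 0 0 0'
python3 - <<'E'
from h import *
S=[589.4,212.85,13.99]
p=world(S,(0,1.4,0))[0];p=[588.8,214.2,14]
g=grab_frame("side");im=big(g);b=(215,175,70,105)
wire(im,"side",p,55,BC,(0,0,255))
cv2.imwrite("pics/g4.png",np.hstack([zoom(big(g),*b,400,600),zoom(im,*b,400,600)]))
E
```

```text
time_s: 23.52
ee_pos: [588.2, 214.0, 328.4]
ee_rot: [180.0, 0.2, 14.0]
force: [-0.5, 0.1, -0.5]
gripper_width: 45.9
gripper_force: 0.0
```

View pics/g4.png

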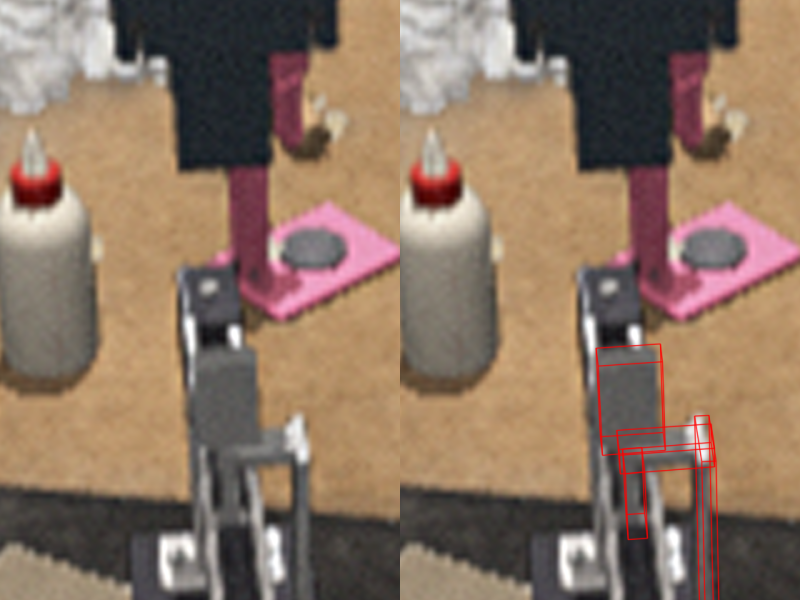

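The carrier hangs upright in the channel. Its tab, at zoom (192–258, 347–445), matches the predicted seated wireframe, and the gripper is well clear. I'll hand in.

```bash
python3 -c "
from workcell import env
print(env.job_done())"
```

```text
the job is handed in; nothing more can be done
None
```

The carrier is hanging upright on the rail with its blade fully down in the notch. The gripper is clear, and I handed the job in at about 23.6 s; the hand-in returned no verdict.

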